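Pack the printed drive kit into its tray

TASK

Pack the finished ivory printed parts into the black kit tray, each standing upright and flat on the floor of the pocket of its own outline: the toothed gear in the large round pocket, the round tube in the small round one, the L-shaped bracket in the oblong one and the square-padded machine foot in the square one. The smooth toothless wheel and the square tube belong to another job: leave them where they are. Let go of everything.

Things in the scene. Friction and masses are not known exactly. Their poses are not given: they have to be found in the camera images.
- gear: Printed in ivory plastic, loose, standing on the table on its underside. Origin: centre of its underside, z up. Gear: a toothed disc 60 mm across over its 10 square teeth (each 7.5 mm wide, standing about 6 mm out) and 10 mm thick, with a central round hub 26 mm in diameter rising from it to 40 mm above the underside; 35 to 70 g.
- round_tube: Printed in ivory plastic, loose, standing on the table on its underside. Origin: centre of its underside, z up. Round tube standing on end: 36 mm outside diameter, 22 mm open bore, 50 mm tall; 25 to 49 g.
- bracket: Printed in ivory plastic, loose, standing on the table on its underside. Origin: centre of its underside, z up. L-shaped bracket: a flat foot 60 mm (its x) by 32 mm (its y) and 8 mm thick, and an upright plate 60 mm long and 10 mm thick along the foot's +y edge (the plate's mid-plane at y = +11 mm), its top 42 mm above the underside; 31 to 63 g. Origin at the centre of the foot's underside.
- foot: Printed in ivory plastic, loose, standing on the table on its underside. Origin: centre of its underside, z up. Machine foot: a square pad 44 x 44 mm (sides along its x and y), 10 mm thick, with a central round stem 22 mm in diameter rising to 40 mm above the underside; 28 to 56 g.
- smooth_wheel: Printed in ivory plastic, loose, standing on the table on its underside. Origin: centre of its underside, z up. Not of the kit. Like the gear but with no teeth: a smooth round disc 60 mm across, 10 mm thick, with a 26 mm hub up to 40 mm.
- square_tube: Printed in ivory plastic, loose, standing on the table on its underside. Origin: centre of its underside, z up. Not of the kit. Square tube standing on end, 38 mm outside, 24 mm square opening, 50 mm tall.
- insert_big_round: Fixed grey insert of the black kit tray, 90 x 90 x 18 mm, its rim 24 mm above the table. Origin: centre of its underside, z up; the dark-floored pocket is centred on it, 14 mm deep, floor 4 mm above the origin. Pocket: large circle 80 mm in diameter. It takes the gear. The four inserts lie 2 by 2 at 92 mm, turned alike, in shuffled order, in a 200 mm tray.
- insert_small_round: Fixed grey insert of the black kit tray, 90 x 90 x 18 mm, its rim 24 mm above the table. Origin: centre of its underside, z up; the dark-floored pocket is centred on it, 14 mm deep, floor 4 mm above the origin. Pocket: small circle 56 mm in diameter. It takes the round tube. The four inserts lie 2 by 2 at 92 mm, turned alike, in shuffled order, in a 200 mm tray.
- insert_oblong: Fixed grey insert of the black kit tray, 90 x 90 x 18 mm, its rim 24 mm above the table. Origin: centre of its underside, z up; the dark-floored pocket is centred on it, 14 mm deep, floor 4 mm above the origin. Pocket: rectangle 80 mm long (its x) by 52 mm wide (its y). For the bracket, foot along it either way round. The four inserts lie 2 by 2 at 92 mm, turned alike, in shuffled order, in a 200 mm tray.
- insert_square: Fixed grey insert of the black kit tray, 90 x 90 x 18 mm, its rim 24 mm above the table. Origin: centre of its underside, z up; the dark-floored pocket is centred on it, 14 mm deep, floor 4 mm above the origin. Pocket: square of 64 mm, sides along its x and y. It takes the machine foot, its pad square to the pocket. The four inserts lie 2 by 2 at 92 mm, turned alike, in shuffled order, in a 200 mm tray.
Not all that is in view belongs to the job. Leave any pink look-alike of the round_tube alone. What is shaped like the gear but pink or purple is not meant.

How it is judged:
By the outcome, as a careful person would: the job done as asked, in the order asked, and still so for the second after the job is handed in, with the robot touching nothing.
It also fails if it takes over 109 s, if anything falls off the work surface, if the arm or the gripper's body presses on something with over 40 N, if the wrist force passes 120 N, or if a joint passes its speed limit or range.

ROBOT

A 7-joint arm with a two-finger parallel gripper is mounted at the origin on the work surface. World frame = base frame: x ahead of the robot, y to its left, z up, the work surface at z = 0. Lengths are in m, angles in rad, forces in N, time in s.
With the tool pointing down it reaches from about 0.425 to 0.875 m from the base axis. Payload 8.4 kg.
Tool frame: the origin (TCP) lies midway between the tips of the shut fingers; the grasp point (between the pads) lies 19 mm behind it; z points along the fingers, y is the line along which they close (so a half turn about z gives the same grasp; the last joint's range is limited). The gripper opens to 85 mm and grips with 20 to 120 N. Pads are 22 mm wide; open, the fingers measure 114 mm over their backs; the gripper's body (76 mm by 85 mm) begins 54 mm behind the grasp point. The pads swing forward as they close: fully open they stand 13 mm farther back than shut.
Start: joints at [1.122, 0.333, 0.04, 1.465, -0.013, 1.343, -0.059], TCP at [0.223, -0.611, 0.231] pointing down, gripper open.
Joint ranges: [-2.58, 2.58], [-0.38, 2.09], [-1.3, 1.39], [0.25, 2.4], [-1.5, 4.64], [0.08, 2.09], [-2.65, 2.65]. Speed limits (rad/s): [2.22, 2.22, 2.79, 2.79, 3.14, 3.14, 3.14].

INTERFACE

Orientations are given as a unit quaternion [w, x, y, z].
In Python, from plant import arm, optics, nets gives the robot as it stands. The module is installed in compiled form; this text tells all that it offers.
- The arm moves only by the tool apply_moves, never from a script. Its argument "series" is a list of rows, each a list of 7 numbers: the shift along the tool's x, y, z in mm, then the turn, a rotation vector about the tool's x, y, z in degrees, then the finger opening in mm, from 0 to 85.4. In form: [[dx, dy, dz, ax, ay, az, gripper], ...]. A call has exactly 8 rows; each row shifts and turns the commanded pose from where the row before left it, along the tool's axes as they then stand; what a row does not reach is not made up. A row lasts 1/12 s, in which the tool goes at most 41.7 mm and 7.16 degrees, less where a joint would pass 70% of its speed; a pose out of reach is approached as far as the arm can. A call is refused whole if a number of a shift passes 41.7 or a number of a turn 7.16, either way. A call with a gripper value outside its range is refused whole. The fingers move at their own pace and stop on an object; the grip force is fixed at half the most. Time passes only in rows, so rows that do not move let the fingers close, or fill a call up. It gives the time, the measured TCP pose, the force, the opening and the grip force at its end, in the units of the state.
- arm.sense(): the state, without advancing time (a new reading comes with each control period).
- optics.snapshot(name): name is "scene" or "top"; returns a dict with "frame" (384x512x3 uint8, blue, green, red), "z_map" (384x512 float32, m along the optical axis (not along the pixel's ray), 0 where there is no reading), "fx", "fy", "cx", "cy" (pixels), "position" and "rotation" of the camera in the world. Camera axes: x right, y down, z forward; pixel columns grow to the right and rows downward; lengths in m; the calibration is good to about 2 mm. A picture is of the moment at which its call begins.
- arm.hand_in(): hands the job in; it is judged then, once.
Trained networks look in the newest picture that a camera, given by its name, has taken for a name from the list of things; names that differ only in an ending like _2 or _b are one class to them, and where a whole thing is asked for, a point or a joint stands for the part that bears it (a point fixed in the world has none). Each returns a list of dicts, best first, with "score" (0 to 1); they miss things now and then, are a little off and sometimes report something else, mostly with a low value. They report only what shows in the picture. A call takes as long as a camera call. They do not tell look-alikes from the thing itself.
- nets.search_frame(thing, camera): "bbox" ([left, top, right, bottom] as shares, 0 to 1, of the picture: columns of its width, rows of its height, round what is visible of it).
- nets.outline_of(thing, camera): "mask" (384x512 bool, what is visible of it) and "bbox" ([left, top, right, bottom] as shares, 0 to 1, of the picture: columns of its width, rows of its height, round what is visible of it).
The state is a dict: "time": time; "q": joint angles; "qd": joint speeds; "joint_torque": joint torques, N m; "ee_pos": TCP position; "eef_rot": TCP orientation; "wrist_force": force on the tool from outside, world axes, zero at the start; "moment": the same for the moment, N m; "grip_width": finger opening in m; "grasp_force": force on a finger pad.
Only numpy, scipy, OpenCV 4.12 (cv2) and the standard library are available. Lean on these libraries where they do the work, as an engineer would, in place of code of your own. Each camera call takes 0.05 s, during which the arm holds its last target. There are 200 camera calls.

## Working session

There is one attempt and no reset: what is moved stays moved. The work goes in short steps, Python scripts to look and compute and a tool call to move; the robot and the scene stay as the last step left them, time stands still between calls to the robot, and variables do not carry over. Pictures are saved under pics/ and viewed, at most 14 in all, crops included, and the job is handed in when it is done.

Besides the shell and the picture viewer there is one more tool, called after "Request:" as name([rows], argument=value, ...), one row to a line, values as JSON. apply_moves: Moves the arm, as the interface text tells. Its arguments: {"type":"object","properties":{"series":{"type":"array"}},"required":["series"]}

```bash
mkdir -p pics
cat > h.py <<'E'
import numpy as np, cv2
from plant import arm, optics, nets
def pts(s):
    z=s["z_map"]; v,u=np.mgrid[:384,:512]
    P=np.stack([(u-s["cx"])/s["fx"]*z,(v-s["cy"])/s["fy"]*z,z],-1)
    W=P@np.array(s["rotation"]).T+np.array(s["position"]); W[z==0]=np.nan
    return W
E
python3 - <<'E'
from h import *
import pickle
print(arm.sense())
for c in("top","scene"):
    s=optics.snapshot(c); cv2.imwrite(f"pics/{c}0.png",cv2.resize(s["frame"],(800,600),interpolation=cv2.INTER_CUBIC)); pickle.dump(s,open(c+"0.pkl","wb"))
    print(c,s["position"],s["rotation"],s["fx"]); W=pts(s)
    for t in "gear round_tube bracket foot smooth_wheel square_tube insert_big_round insert_small_round insert_oblong insert_square".split():
        for d in nets.outline_of(t,c)[:4]:
            m=d["mask"]; w=W[m]; top=np.nanpercentile(w[:,2],95)
            k=w[w[:,2]>top-.006]
            print(t,round(d["score"],2),(np.array(d["bbox"])*[800,600,800,600]).astype(int),"top",round(top,3),"c",np.nanmedian(w[:,:2],0).round(3),"topc",k[:,:2].mean(0).round(3))
E
```

```text
{'time': 0.0, 'q': array([ 1.12178496,  0.33392044,  0.03986444,  1.46629351, -0.01337576,
        1.34327453, -0.05849929]), 'qd': array([-1.19741844e-03,  9.21300836e-04, -4.80947424e-04, -1.25693837e-03,
       -2.91580839e-04,  9.50505067e-04, -6.28681583e-05]), 'joint_torque': array([ 7.06253322e-04, -6.58549690e+01,  1.36600681e+00, -4.05559444e+01,
        1.69153948e-02,  1.29682571e-02, -1.10245892e-05]), 'ee_pos': array([ 0.22258166, -0.6102152 ,  0.23040409]), 'eef_rot': array([-7.88646264e-04,  9.84742844e-01,  1.74013986e-01, -2.06183397e-04]), 'wrist_force': array([-0.66790362, -0.0375522 , -0.91803554]), 'moment': array([-0.00258605,  0.01558684, -0.02207028]), 'grasp_force': 0.0, 'grip_width': 0.08554146727899649}
top [ 0.31606476 -0.01472391  1.29759805] [ 0.05845439 -0.70324006  0.70489274 -0.0718521 ] 458.9746188508612Traceback (most recent call last):
  File "<stdin>", line 6, in <module>
  File "h.py", line 6, in pts
    W=P@np.array(s["rotation"]).T+np.array(s["position"]); W[z==0]=np.nan
      ~^~~~~~~~~~~~~~~~~~~~~~~~~~
ValueError: matmul: Input operand 1 has a mismatch in its core dimension 0, with gufunc signature (n?,k),(k,m?)->(n?,m?) (size 4 is different from 3)
```

View pics/top0.png

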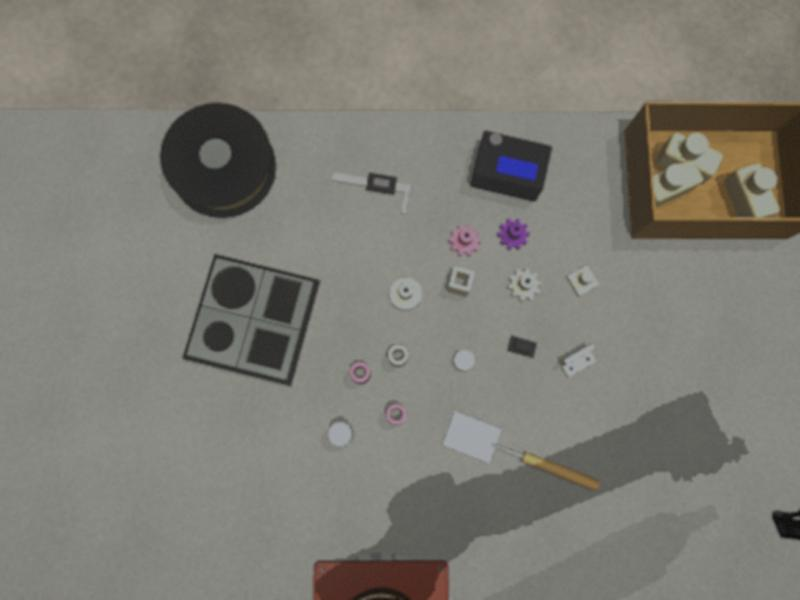

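The top picture shows the tray at (250,320), with the gear at (525,284), foot at (583,281), bracket at (579,360) and round tube at (398,355). The smooth wheel is at (405,293), the square tube at (461,280), and the look-alikes are pink and purple. `rotation` is a quaternion, so my matrix code needs fixing.

```bash
sed -i 's/P@np.array(s\["rotation"\]).T/P@R.from_quat(np.array(s["rotation"])[[1,2,3,0]]).as_matrix().T/; 1a from scipy.spatial.transform import Rotation as R' h.py
cat > m.py <<'E'
from h import *
import pickle
for c in("top","scene"):
    s=optics.snapshot(c); cv2.imwrite(f"pics/{c}0.png",cv2.resize(s["frame"],(800,600),interpolation=cv2.INTER_CUBIC)); pickle.dump(s,open(c+"0.pkl","wb"))
    W=pts(s); print(c,s["position"],"table z",np.nanmedian(W[200:,:,2]))
    for t in "gear round_tube bracket foot smooth_wheel square_tube insert_big_round insert_small_round insert_oblong insert_square".split():
        for d in nets.outline_of(t,c)[:5]:
            if d["score"]<.3: continue
            m=d["mask"].astype(bool); w=W[m]; w=w[np.isfinite(w[:,2])]
            if len(w)<5: continue
            top=np.percentile(w[:,2],95); k=w[w[:,2]>top-.006]
            box=cv2.minAreaRect((w[:,:2]*1000).astype(np.float32))
            print(t,round(d["score"],2),(np.array(d["bbox"])*[800,600,800,600]).astype(int),"top",round(top,3),"topc",k[:,:2].mean(0).round(4),"box",np.round(box[0],1),np.round(box[1],0),round(box[2],1))
E
python3 m.py
```

```text
top [ 0.31606476 -0.01472391  1.29759805] table z 0.000500919891873064
gear 0.77 [451 229 481 259] top 0.042 topc [ 0.6856 -0.1548] box [ 683.8 -155.1] [44. 54.] 32.6
gear 0.66 [513 268 543 295] top 0.042 topc [ 0.6012 -0.263 ] box [ 599.8 -264.6] [54. 48.] 84.7
gear 0.64 [497 222 524 249] top 0.041 topc [ 0.698  -0.2458] box [ 697.1 -244.3] [54. 51.] 59.0
round_tube 0.65 [348 361 370 382] top 0.053 topc [0.4369 0.0368] box [435.3  36.9] [32. 30.] 3.1
round_tube 0.47 [201 258 263 317] top 0.027 topc [0.5893 0.2689] box [591.6 271.2] [99. 94.] 77.1
round_tube 0.44 [392 343 408 363] top 0.054 topc [ 0.4673 -0.03  ] box [470.  -29.9] [33. 41.] 88.8
round_tube 0.44 [188 307 252 364] top 0.028 topc [0.5015 0.29  ] box [504.9 292.8] [100.  93.] 76.6
bracket 0.7 [560 343 596 379] top 0.044 topc [ 0.4665 -0.3468] box [ 459.  -355.6] [32. 62.] 28.8
bracket 0.39 [202 257 264 316] top 0.027 topc [0.5918 0.2688] box [595.8 270.7] [97. 96.] 75.7
foot 0.54 [568 266 598 296] top 0.042 topc [ 0.609  -0.3717] box [ 611.  -375.3] [43. 53.] 26.4
smooth_wheel 0.78 [389 279 423 316] top 0.042 topc [ 0.58
[... 1505 characters left out ...]
oot 0.66 [229 217 262 250] top 0.04 topc [ 0.6101 -0.3709] box [ 606.8 -376.3] [61. 50.] 31.8
foot 0.37 [457 380 554 459] top 0.026 topc [0.5722 0.1817] box [572.1 177. ] [100.  98.] 75.2
smooth_wheel 0.75 [364 310 408 352] top 0.041 topc [ 0.5858 -0.0416] box [586.6 -41.3] [57. 57.] 50.6
square_tube 0.88 [315 277 348 323] top 0.051 topc [ 0.6046 -0.1407] box [ 600.2 -140.4] [43. 45.] 74.0
insert_small_round 0.69 [559 394 663 483] top 0.026 topc [0.5048 0.2938] box [503.8 293.1] [95. 95.] 77.5
insert_oblong 0.88 [457 383 551 457] top 0.026 topc [0.5729 0.1816] box [570.  180.1] [93. 93.] 75.8
insert_square 0.57 [516 351 608 420] top 0.026 topc [0.4833 0.2044] box [481.  203.2] [93. 93.] 76.6
```

View pics/scene0.png

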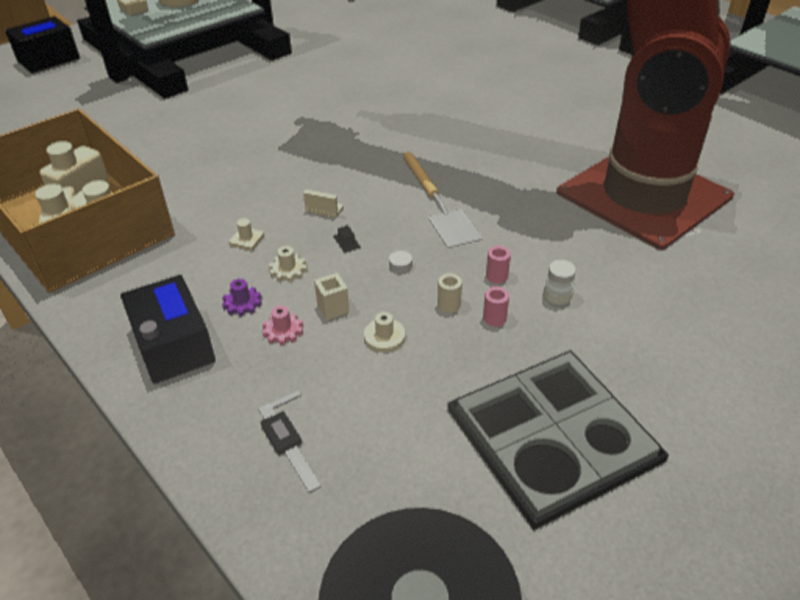

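The scene view confirms the tray pockets: oblong (505,410), square (565,385), small round (608,435), big round (547,465). It also shows the bracket at (323,205) and the foot at (246,234). I'll refine the foot and bracket angles from depth and set up a planner.

```bash
cat >> h.py <<'E'
def go(x,y,z,line):
    """shift (tool mm) and tool-z turn (deg) from the present pose to x,y,z with finger line at angle `line` (deg, mod 180)"""
    s=arm.sense(); r=R.from_quat(np.array(s["eef_rot"])[[1,2,3,0]]); M=r.as_matrix()
    d=M.T@(np.array([x,y,z])-s["ee_pos"])*1000
    l=np.degrees(np.arctan2(M[1,1],M[0,1])); t=-((line-l+90)%180-90)
    print("t",round(s["time"],2),"pos",s["ee_pos"].round(4),"line",round(l,1),"tilt",M[:2,2].round(3),"w",round(s["grip_width"],4),"| tool shift",d.round(1),"turn z",round(t,1),"q",s["q"].round(2))
E
python3 - <<'E'
from h import *
import pickle
def fit(Q,hx,hy,x0):
    from scipy.optimize import minimize
    best=None
    for a in range(0,180 if hx!=hy else 90,5):
        def f(p):
            c,s=np.cos(p[2]),np.sin(p[2]); d=Q-p[:2]; u=np.abs(d@[c,s]);v=np.abs(d@[-s,c])
            return np.mean(np.minimum(np.maximum(0,u-hx)**2+np.maximum(0,v-hy)**2,30))+ .0
        r=minimize(f,[*x0,np.radians(a)],method="Nelder-Mead")
        if best is None or r.fun<best.fun: best=r
    return best.x[:2].round(1),np.degrees(best.x[2]).round(1),round(best.fun,3)
for c in("top","scene"):
    W=pts(pickle.load(open(c+"0.pkl","rb")))
    def sel(x,y,r,lo,hi): 
        m=(np.hypot(W[...,0]-x,W[...,1]-y)<r)&(W[...,2]>lo)&(W[...,2]<hi); return W[m][:,:2]*1000
    Q=sel(.6095,-.371,.04,.004,.016)
    print(c,"foot",len(Q),[fit(Q,h,h,[609.5,-371]) for h in(20,21,22)])
    B=sel(.468,-.347,.045,.035,.05); w,V=np.linalg.eigh(np.cov(B.T)); v=V[:,1]; e=(B-B.mean(0))@v
    print("plate",len(B),B.mean(0).round(1),((e.max()+e.min())/2*v+B.mean(0)).round(1),np.ptp(e).round(1),np.degrees(np.arctan2(v[1],v[0])).round(1))
    F=sel(.468,-.347,.045,.004,.013); print("footplate",F.mean(0).round(1))
go(.6015,-.262,.10,-24)
E
```

```text
top foot 186 [(array([ 609.2, -371.6]), np.float64(28.8), np.float64(4.015)), (array([ 609.3, -372. ]), np.float64(28.7), np.float64(3.507)), (array([ 610.9, -372.7]), np.float64(25.5), np.float64(2.956))]
plate 80 [ 468.  -349.4] [ 468.5 -350.3] 60.8 119.0
footplate [ 455.6 -353.8]
scene foot 164 [(array([ 610.4, -370.6]), np.float64(30.0), np.float64(1.357)), (array([ 610.3, -371. ]), np.float64(30.2), np.float64(0.653)), (array([ 610.4, -371.3]), np.float64(29.7), np.float64(0.323))]
plate 86 [ 470.  -348.3] [ 469.9 -348.1] 59.5 120.0
footplate [ 465.1 -344.5]
t 1.15 pos [ 0.2228 -0.6106  0.2313] line -70.0 tilt [0. 0.] w 0.0854 | tool shift [ 475.3 -197.7  131.4] turn z -46.0 q [ 1.12  0.33  0.04  1.47 -0.01  1.34 -0.06]
```

Request:
apply_moves([
  [38,-16,0,0,0,0,70],
  [38,-16,0,0,0,0,70],
  [38,-16,0,0,0,0,70],
  [38,-16,0,0,0,0,70],
  [38,-16,0,0,0,0,70],
  [38,-16,0,0,0,0,70],
  [38,-16,0,0,0,0,70],
  [38,-16,0,0,0,0,70],
])

```text
time: 1.82
ee_pos: [0.4657, -0.3846, 0.2316]
eef_rot: [0.0, 0.985, 0.174, 0.0]
wrist_force: [0.4, -0.9, -0.3]
grip_width: 0.0701
grasp_force: 0.0
```

Request:
apply_moves([
  [38,-16,10,0,0,0,70],
  [38,-16,10,0,0,0,70],
  [38,-16,10,0,0,0,70],
  [38,-16,10,0,0,0,70],
  [19,-6,10,0,0,0,70],
  [0,0,10,0,0,-7,70],
  [0,0,10,0,0,-7,70],
  [0,0,10,0,0,-7,70],
])

```text
time: 2.48
ee_pos: [0.5994, -0.2632, 0.1514]
eef_rot: [-0.0, 0.935, 0.354, -0.0]
wrist_force: [-1.0, -1.3, -0.8]
grip_width: 0.0699
grasp_force: 0.0
```

Request:
apply_moves([
  [0,0,10,0,0,-7,70],
  [0,0,10,0,0,-7,70],
  [0,0,0,0,0,-7,70],
  [0,0,0,0,0,-4,70],
  [0,0,0,0,0,0,70],
  [0,0,0,0,0,0,70],
  [0,0,0,0,0,0,70],
  [0,0,0,0,0,0,70],
])

```text
time: 3.15
ee_pos: [0.5991, -0.2639, 0.1323]
eef_rot: [0.0, 0.839, 0.544, 0.0]
wrist_force: [-0.8, 0.5, -0.3]
grip_width: 0.0698
grasp_force: 0.0
```

```bash
python3 -c "
from h import *
go(.6015,-.262,.016,-24)"
```

```text
t 3.15 pos [ 0.5991 -0.2639  0.1323] line -24.1 tilt [ 0. -0.] w 0.0698 | tool shift [  2.7   1.4 116.3] turn z -0.1 q [ 0.62  0.43 -0.35  1.56  0.16  1.18 -0.19]
```

Request:
apply_moves([
  [3,1,30,0,0,0,70],
  [0,0,30,0,0,0,70],
  [0,0,30,0,0,0,70],
  [0,0,18,0,0,0,70],
  [0,0,10,0,0,0,70],
  [0,0,0,0,0,0,70],
  [0,0,0,0,0,0,15],
  [0,0,0,0,0,0,15],
])

```text
time: 3.82
ee_pos: [0.6023, -0.2618, 0.0158]
eef_rot: [0.001, 0.839, 0.545, 0.001]
wrist_force: [-0.3, -0.2, 0.2]
grip_width: 0.0471
grasp_force: 0.0
```

Request:
apply_moves([
  [0,0,0,0,0,0,15],
  [0,0,0,0,0,0,15],
  [0,0,0,0,0,0,15],
  [0,0,0,0,0,0,15],
  [0,0,0,0,0,0,15],
  [0,0,-5,0,0,0,15],
  [0,0,-30,0,0,0,15],
  [0,0,-30,0,0,0,15],
])

```text
time: 4.48
ee_pos: [0.5998, -0.2611, 0.0788]
eef_rot: [-0.001, 0.838, 0.545, -0.001]
wrist_force: [1.3, -0.9, -0.4]
grip_width: 0.0237
grasp_force: 58.9
```

```bash
python3 -c "
from h import *
go(.5935,.270,.115,24)
s=optics.snapshot('scene'); cv2.imwrite('pics/a.png',cv2.resize(s['frame'][100:260,80:300],(800,582),interpolation=cv2.INTER_CUBIC))"
```

```text
t 4.48 pos [ 0.5998 -0.2611  0.0788] line -24.0 tilt [-0.003  0.001] w 0.0237 | tool shift [ 482.7 -221.6  -35.4] turn z -48.0 q [ 0.61  0.48 -0.35  1.6   0.18  1.09 -0.21]
```

View pics/a.png

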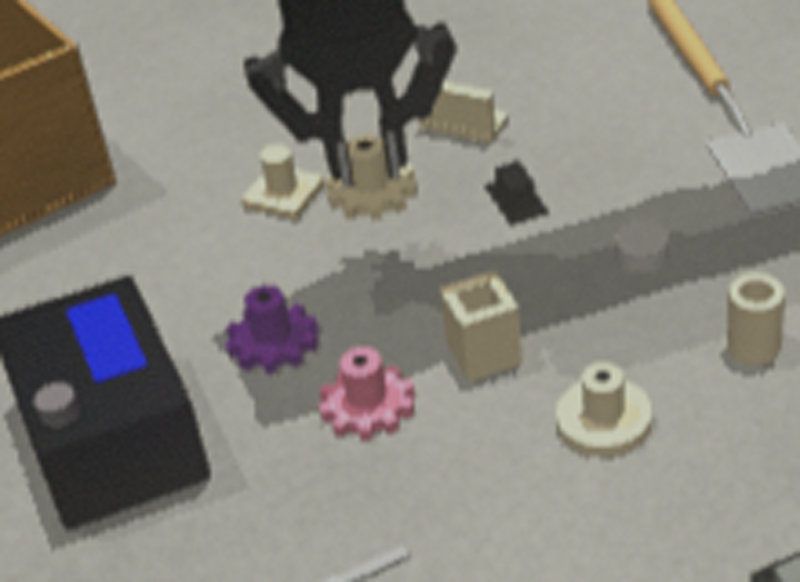

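The gear is held upright. Next I'll carry it to the big round pocket.

Request:
apply_moves([
  [0,0,-36,0,0,0,15],
  [35,-16,0,0,0,0,15],
  [35,-16,0,0,0,0,15],
  [35,-16,0,0,0,0,15],
  [35,-16,0,0,0,0,15],
  [35,-16,0,0,0,0,15],
  [35,-16,0,0,0,0,15],
  [35,-16,0,0,0,0,15],
])

```text
time: 5.2
ee_pos: [0.5982, 0.0096, 0.1159]
eef_rot: [0.0, 0.839, 0.545, 0.0]
wrist_force: [0.1, -0.6, -0.7]
grip_width: 0.024
grasp_force: 59.0
```

Request:
apply_moves([
  [35,-16,0,0,0,0,15],
  [35,-16,0,0,0,0,15],
  [35,-16,0,0,0,0,15],
  [35,-16,0,0,0,0,15],
  [35,-16,0,0,0,0,15],
  [35,-16,0,0,0,0,15],
  [28,-14,0,0,0,0,15],
  [0,0,0,0,0,0,15],
])

```text
time: 5.87
ee_pos: [0.5917, 0.2792, 0.116]
eef_rot: [-0.002, 0.836, 0.549, 0.001]
wrist_force: [-1.5, 1.2, 0.2]
grip_width: 0.0243
grasp_force: 59.0
```

```bash
python3 -c "
from h import *
go(.5935,.270,.0255,-24)"
```

```text
t 5.87 pos [0.5917 0.2792 0.116 ] line -23.4 tilt [-0.     0.005] w 0.0243 | tool shift [-8.1  5.5 90.4] turn z 0.6 q [-0.09  0.48 -0.55  1.57  0.26  1.17 -1.1 ]
```

Request:
apply_moves([
  [0,0,0,0,0,0,15],
  [0,0,20,0,0,0,15],
  [0,0,20,0,0,0,15],
  [0,0,0,0,0,0,15],
  [0,0,0,0,0,0,15],
  [0,0,0,0,0,0,15],
  [0,0,0,0,0,0,15],
  [0,0,0,0,0,0,15],
])

```text
time: 6.53
ee_pos: [0.5951, 0.2701, 0.0764]
eef_rot: [0.0, 0.839, 0.545, 0.001]
wrist_force: [0.1, -1.2, -0.0]
grip_width: 0.0241
grasp_force: 59.0
```

```bash
python3 -c "
from h import *
go(.5935,.270,.0255,-24)"
```

```text
t 6.53 pos [0.5951 0.2701 0.0764] line -24.0 tilt [0.002 0.001] w 0.0241 | tool shift [-0.8 -1.5 50.9] turn z 0.0 q [-0.09  0.51 -0.53  1.6   0.28  1.1  -1.12]
```

Request:
apply_moves([
  [0,-1,20,0,0,0,15],
  [0,0,20,0,0,0,15],
  [0,0,8,0,0,0,15],
  [0,0,3,0,0,0,15],
  [0,0,0,0,0,0,15],
  [0,0,0,0,0,0,15],
  [0,0,0,0,0,0,15],
  [0,0,0,0,0,0,15],
])

```text
time: 7.2
ee_pos: [0.5938, 0.2706, 0.0246]
eef_rot: [0.0, 0.838, 0.545, 0.0]
wrist_force: [-0.1, -0.8, 0.8]
grip_width: 0.0238
grasp_force: 62.4
```

Request:
apply_moves([
  [0,0,0,0,0,0,45],
  [0,0,0,0,0,0,45],
  [0,0,0,0,0,0,65],
  [0,0,0,0,0,0,65],
  [0,0,-20,0,0,0,65],
  [0,0,-35,0,0,0,65],
  [0,0,-35,0,0,0,65],
  [0,0,0,0,0,0,65],
])

```text
time: 7.87
ee_pos: [0.5965, 0.2727, 0.1216]
eef_rot: [0.001, 0.838, 0.545, 0.005]
wrist_force: [0.9, 0.2, 1.0]
grip_width: 0.065
grasp_force: 0.0
```

```bash
python3 -c "
from h import *
go(.468,-.0285,.025,-24)
s=optics.snapshot('top'); W=pts(s); cv2.imwrite('pics/b.png',cv2.resize(s['frame'][130:280,100:300],(800,600),interpolation=cv2.INTER_CUBIC))
m=(np.hypot(W[...,0]-.468,W[...,1]+.0285)<.03)&(W[...,2]>.044)&(W[...,2]<.06);print((W[m].min(0)+W[m].max(0))/2)"
```

```text
t 7.87 pos [0.5965 0.2727 0.1216] line -24.0 tilt [0.009 0.004] w 0.065 | tool shift [-328.1    4.2   94.1] turn z 0.0 q [-0.08  0.47 -0.55  1.56  0.26  1.17 -1.1 ]
[ 0.46680492 -0.02995392  0.05058558]
```

View pics/b.png

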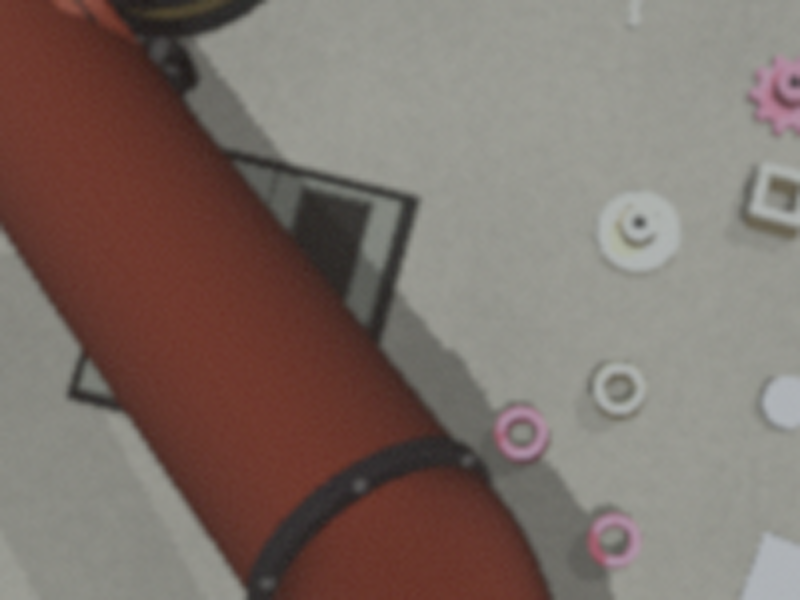

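The arm hides most of the tray, so I'll check the gear later. The tube is at crop (618,389), with the pink tubes beside it at (521,433) and (614,540). I'll fetch the tube.

Request:
apply_moves([
  [-37,0,0,0,0,0,60],
  [-37,0,0,0,0,0,60],
  [-37,0,0,0,0,0,60],
  [-37,0,0,0,0,0,60],
  [-37,0,0,0,0,0,60],
  [-37,0,0,0,0,0,60],
  [-37,0,0,0,0,0,60],
  [-37,0,0,0,0,0,60],
])

```text
time: 8.58
ee_pos: [0.4718, -0.0017, 0.1133]
eef_rot: [-0.0, 0.839, 0.545, -0.0]
wrist_force: [0.0, -0.5, 0.1]
grip_width: 0.0601
grasp_force: 0.0
```

Request:
apply_moves([
  [-32,4,0,0,0,0,60],
  [0,0,20,0,0,0,60],
  [0,0,20,0,0,0,60],
  [0,0,0,0,0,0,60],
  [0,0,0,0,0,0,60],
  [0,0,0,0,0,0,60],
  [0,0,0,0,0,0,60],
  [0,0,0,0,0,0,60],
])

```text
time: 9.25
ee_pos: [0.4646, -0.0306, 0.0749]
eef_rot: [0.0, 0.838, 0.545, 0.001]
wrist_force: [-0.0, -0.8, 0.2]
grip_width: 0.0598
grasp_force: 0.0
```

```bash
python3 -c "
from h import *
go(.4675,-.029,.024,-24)"
```

```text
t 9.25 pos [ 0.4646 -0.0306  0.0749] line -23.9 tilt [ 0.001 -0.   ] w 0.0598 | tool shift [ 2.6  1.9 50.9] turn z 0.1 q [ 0.4   0.14 -0.45  2.06  0.08  0.95 -0.51]
```

Request:
apply_moves([
  [3,2,20,0,0,0,60],
  [0,0,20,0,0,0,60],
  [0,0,11,0,0,0,60],
  [0,0,0,0,0,0,60],
  [0,0,0,0,0,0,60],
  [0,0,0,0,0,0,25],
  [0,0,0,0,0,0,25],
  [0,0,0,0,0,0,25],
])

```text
time: 9.92
ee_pos: [0.4679, -0.029, 0.0245]
eef_rot: [0.001, 0.839, 0.545, 0.001]
wrist_force: [-1.7, -0.0, 7.7]
grip_width: 0.035
grasp_force: 59.0
```

Request:
apply_moves([
  [0,0,0,0,0,0,25],
  [0,0,0,0,0,0,25],
  [0,0,0,0,0,0,25],
  [0,0,-5,0,0,0,25],
  [0,0,-30,0,0,0,25],
  [0,0,-35,0,0,0,25],
  [0,0,-35,0,0,0,25],
  [0,0,0,0,0,0,25],
])

```text
time: 10.58
ee_pos: [0.4708, -0.0288, 0.1353]
eef_rot: [0.003, 0.838, 0.545, 0.004]
wrist_force: [1.2, -0.3, -0.2]
grip_width: 0.0349
grasp_force: 59.9
```

```bash
python3 -c "
from h import *
go(.5043,.2925,.13,-24)
s=optics.snapshot('scene'); cv2.imwrite('pics/c.png',cv2.resize(s['frame'][130:340,180:460],(800,600),interpolation=cv2.INTER_CUBIC))"
```

```text
t 10.58 pos [ 0.4708 -0.0288  0.1353] line -23.9 tilt [ 0.01  -0.001] w 0.0349 | tool shift [307.3 -99.8   5.2] turn z 0.1 q [ 0.41  0.07 -0.46  1.99  0.04  1.08 -0.48]
```

View pics/c.png

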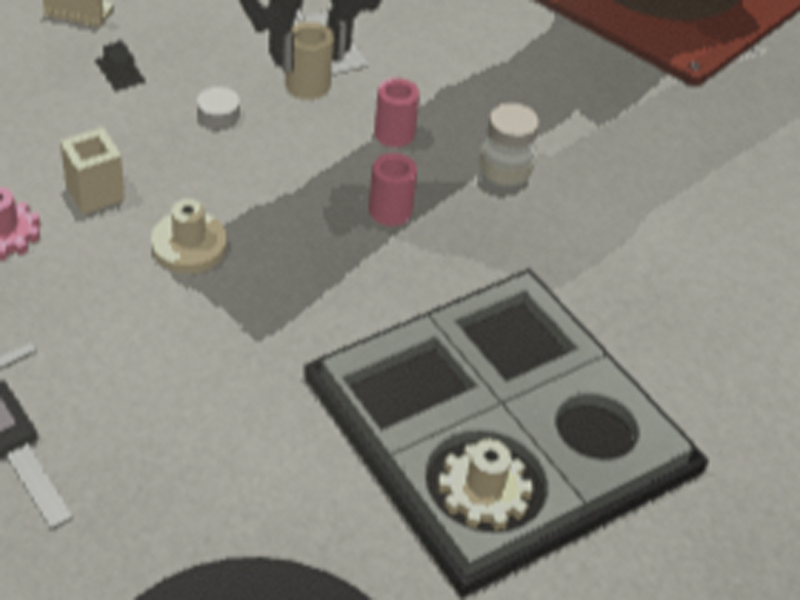

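The gear sits centred in the big round pocket at crop (487,475), and the tube is held upright at (310,60). I'll carry it to the small round pocket.

Request:
apply_moves([
  [38,-12,0,0,0,0,25],
  [38,-12,0,0,0,0,25],
  [38,-12,0,0,0,0,25],
  [38,-12,0,0,0,0,25],
  [38,-12,0,0,0,0,25],
  [38,-12,0,0,0,0,25],
  [38,-12,0,0,0,0,25],
  [38,-12,0,0,0,0,25],
])

```text
time: 11.3
ee_pos: [0.5023, 0.2893, 0.1277]
eef_rot: [0.0, 0.839, 0.545, -0.0]
wrist_force: [0.8, 0.7, -0.3]
grip_width: 0.0347
grasp_force: 59.9
```

Request:
apply_moves([
  [4,-4,0,0,0,0,25],
  [0,0,20,0,0,0,25],
  [0,0,20,0,0,0,25],
  [0,0,0,0,0,0,25],
  [0,0,0,0,0,0,25],
  [0,0,0,0,0,0,25],
  [0,0,0,0,0,0,25],
  [0,0,0,0,0,0,25],
])

```text
time: 11.97
ee_pos: [0.5013, 0.2932, 0.0893]
eef_rot: [0.0, 0.839, 0.545, 0.001]
wrist_force: [0.9, 0.4, 0.2]
grip_width: 0.0347
grasp_force: 59.9
```

```bash
python3 -c "
from h import *
go(.5043,.2925,.0345,-24)"
```

```text
t 11.97 pos [0.5013 0.2932 0.0893] line -24.0 tilt [0.002 0.001] w 0.0347 | tool shift [ 0.5  3.  54.8] turn z 0.0 q [-0.07  0.38 -0.64  1.77  0.26  1.07 -1.23]
```

Request:
apply_moves([
  [0,3,20,0,0,0,25],
  [0,0,20,0,0,0,25],
  [0,0,10,0,0,0,25],
  [0,0,5,0,0,0,25],
  [0,0,0,0,0,0,25],
  [0,0,0,0,0,0,25],
  [0,0,0,0,0,0,25],
  [0,0,0,0,0,0,25],
])

```text
time: 12.63
ee_pos: [0.5033, 0.2917, 0.0346]
eef_rot: [0.0, 0.838, 0.545, -0.0]
wrist_force: [-5.9, -3.5, 10.7]
grip_width: 0.0347
grasp_force: 60.9
```

Request:
apply_moves([
  [0,0,0,0,0,0,50],
  [0,0,0,0,0,0,50],
  [0,0,0,0,0,0,60],
  [0,0,0,0,0,0,60],
  [0,0,-20,0,0,0,60],
  [0,0,-35,0,0,0,60],
  [0,0,-40,0,0,0,60],
  [0,0,0,0,0,0,60],
])

```text
time: 13.3
ee_pos: [0.5063, 0.2946, 0.1355]
eef_rot: [0.0, 0.838, 0.545, 0.005]
wrist_force: [1.1, 1.6, 1.1]
grip_width: 0.0603
grasp_force: 0.0
```

```bash
python3 -c "
from h import *
go(.469,-.349,.016,29.5)"
```

```text
t 13.3 pos [0.5063 0.2946 0.1355] line -23.9 tilt [0.009 0.005] w 0.0603 | tool shift [-604.3  226.3  116. ] turn z -53.4 q [-0.05  0.34 -0.66  1.73  0.23  1.14 -1.2 ]
```

Request:
apply_moves([
  [-37,14,0,0,0,0,50],
  [-37,14,0,0,0,0,50],
  [-37,14,0,0,0,0,50],
  [-37,14,0,0,0,0,50],
  [-37,14,0,0,0,0,50],
  [-37,14,0,0,0,0,50],
  [-37,14,0,0,0,0,50],
  [-37,14,0,0,0,0,50],
])

```text
time: 13.97
ee_pos: [0.4852, -0.026, 0.1283]
eef_rot: [0.0, 0.838, 0.545, 0.0]
wrist_force: [1.7, -0.1, 0.3]
grip_width: 0.0501
grasp_force: 0.0
```

Request:
apply_moves([
  [-37,14,0,0,0,0,50],
  [-37,14,0,0,0,0,50],
  [-37,14,0,0,0,0,50],
  [-37,14,0,0,0,0,50],
  [-37,14,0,0,0,0,50],
  [-37,14,0,0,0,0,50],
  [-37,14,0,0,0,0,50],
  [-37,14,0,0,0,0,50],
])

```text
time: 14.63
ee_pos: [0.4673, -0.3421, 0.1281]
eef_rot: [0.0, 0.838, 0.545, -0.0]
wrist_force: [1.9, 1.0, 0.2]
grip_width: 0.05
grasp_force: 0.0
```

Request:
apply_moves([
  [-12,2,0,0,0,-7,50],
  [0,0,10,0,0,-7,50],
  [0,0,20,0,0,-7,50],
  [0,0,20,0,0,-7,50],
  [0,0,0,0,0,-7,50],
  [0,0,0,0,0,-7,50],
  [0,0,0,0,0,-7,50],
  [0,0,0,0,0,-4,50],
])

```text
time: 15.3
ee_pos: [0.4647, -0.3518, 0.0777]
eef_rot: [-0.0, 0.504, 0.864, 0.0]
wrist_force: [-0.1, 0.6, -0.5]
grip_width: 0.0497
grasp_force: 0.0
```

Request:
apply_moves([
  [0,0,0,0,0,0,50],
  [0,0,0,0,0,0,50],
  [0,0,0,0,0,0,50],
  [0,0,0,0,0,0,50],
  [0,0,0,0,0,0,50],
  [0,0,0,0,0,0,50],
  [0,0,0,0,0,0,50],
  [0,0,0,0,0,0,50],
])

```text
time: 15.97
ee_pos: [0.4647, -0.3519, 0.0781]
eef_rot: [0.0, 0.507, 0.862, -0.0]
wrist_force: [0.8, 0.6, -0.3]
grip_width: 0.0503
grasp_force: 0.0
```

```bash
python3 -c "
from h import *
go(.469,-.349,.016,29.5)
s=optics.snapshot('scene'); cv2.imwrite('pics/d.png',cv2.resize(s['frame'][100:310,160:440],(800,600),interpolation=cv2.INTER_CUBIC))"
```

```text
t 15.97 pos [ 0.4647 -0.3519  0.0781] line 29.0 tilt [ 0. -0.] w 0.0503 | tool shift [ 0.4  5.2 62.1] turn z -0.5 q [ 0.89  0.36 -0.38  1.79  0.15  1.03  0.96]
```

View pics/d.png

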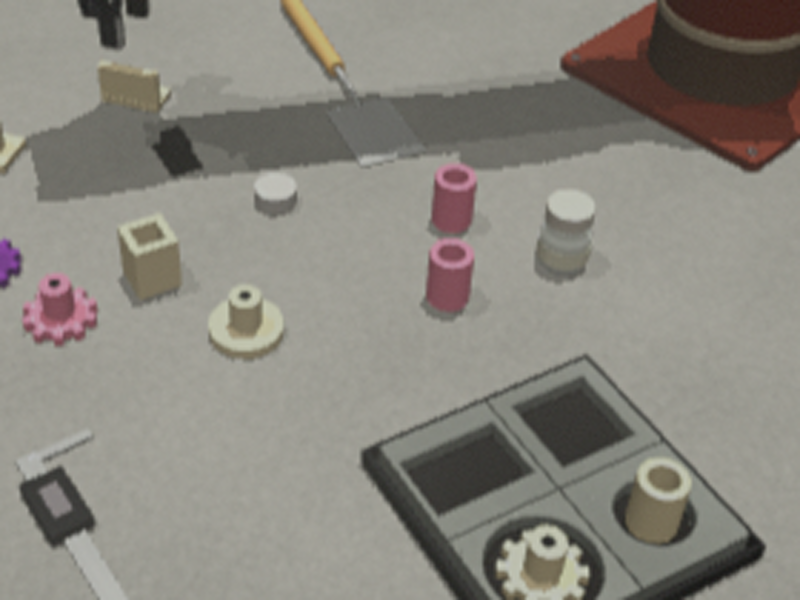

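The tube stands in the small round pocket at crop (657,500). I'll take the bracket at (130,88).

Request:
apply_moves([
  [0,5,10,0,0,0,50],
  [0,0,25,0,0,0,50],
  [0,0,20,0,0,0,50],
  [0,0,7,0,0,0,50],
  [0,0,0,0,0,0,50],
  [0,0,0,0,0,0,50],
  [0,0,0,0,0,0,0],
  [0,0,0,0,0,0,0],
])

```text
time: 16.68
ee_pos: [0.4698, -0.35, 0.0173]
eef_rot: [0.001, 0.507, 0.862, -0.0]
wrist_force: [-0.6, 0.4, 0.5]
grip_width: 0.0268
grasp_force: 0.0
```

Request:
apply_moves([
  [0,0,0,0,0,0,0],
  [0,0,0,0,0,0,0],
  [0,0,0,0,0,0,0],
  [0,0,0,0,0,0,0],
  [0,0,0,0,0,0,0],
  [0,0,0,0,0,0,0],
  [0,0,0,0,0,0,0],
  [0,0,0,0,0,0,0],
])

```text
time: 17.35
ee_pos: [0.4695, -0.3498, 0.0169]
eef_rot: [0.001, 0.507, 0.862, -0.0]
wrist_force: [-0.3, 0.8, 6.2]
grip_width: 0.0089
grasp_force: 62.2
```

Request:
apply_moves([
  [0,0,-5,0,0,0,0],
  [0,0,-30,0,0,0,0],
  [0,0,-35,0,0,0,0],
  [0,0,-30,0,0,0,0],
  [0,0,0,0,0,0,0],
  [0,0,0,0,0,0,0],
  [0,0,0,0,0,0,0],
  [0,0,0,0,0,0,0],
])

```text
time: 18.02
ee_pos: [0.4681, -0.349, 0.1147]
eef_rot: [-0.001, 0.507, 0.862, 0.0]
wrist_force: [0.0, 0.6, -1.8]
grip_width: 0.0087
grasp_force: 61.2
```

```bash
python3 -c "
from h import *
go(.5737,.1914,.116,75.8)
s=optics.snapshot('scene'); cv2.imwrite('pics/e.png',cv2.resize(s['frame'][60:210,130:330],(800,600),interpolation=cv2.INTER_CUBIC))"
```

```text
t 18.02 pos [ 0.4681 -0.349   0.1147] line 29.0 tilt [-0.002  0.001] w 0.0087 | tool shift [421.2 354.6  -0.8] turn z -46.8 q [ 0.89  0.32 -0.39  1.75  0.13  1.1   0.96]
```

View pics/e.png

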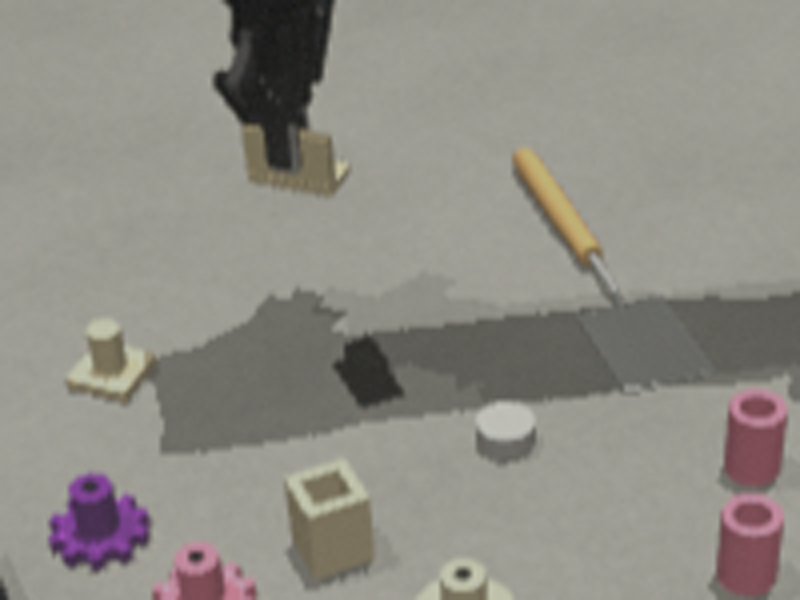

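The bracket is held upright at crop (290,160). I'll carry it to the tray and turn it over the oblong pocket.

Request:
apply_moves([
  [30,25,0,0,0,0,0],
  [30,25,0,0,0,0,0],
  [30,25,0,0,0,0,0],
  [30,25,0,0,0,0,0],
  [30,25,0,0,0,0,0],
  [30,25,0,0,0,0,0],
  [30,25,0,0,0,0,0],
  [30,25,0,0,0,0,0],
])

```text
time: 18.73
ee_pos: [0.5267, -0.0407, 0.1152]
eef_rot: [-0.001, 0.507, 0.862, -0.0]
wrist_force: [0.9, -0.0, -0.7]
grip_width: 0.0087
grasp_force: 61.2
```

Request:
apply_moves([
  [30,25,0,0,0,0,0],
  [30,25,0,0,0,0,0],
  [30,25,0,0,0,0,0],
  [30,25,0,0,0,0,0],
  [30,25,0,0,0,0,0],
  [30,26,0,0,0,0,0],
  [0,3,0,0,0,-5,0],
  [0,0,0,0,0,-6,0],
])

```text
time: 19.4
ee_pos: [0.5736, 0.1937, 0.1149]
eef_rot: [-0.001, 0.418, 0.908, 0.0]
wrist_force: [0.1, -0.7, -0.4]
grip_width: 0.0088
grasp_force: 61.2
```

Request:
apply_moves([
  [0,0,0,0,0,-6,0],
  [0,0,0,0,0,-6,0],
  [0,0,0,0,0,-6,0],
  [0,0,0,0,0,-6,0],
  [0,0,0,0,0,-6,0],
  [0,0,10,0,0,-6,0],
  [0,0,20,0,0,0,0],
  [0,0,10,0,0,0,0],
])

```text
time: 20.07
ee_pos: [0.5734, 0.1889, 0.0733]
eef_rot: [-0.002, 0.122, 0.993, -0.0]
wrist_force: [-0.4, 0.0, -0.7]
grip_width: 0.0087
grasp_force: 61.2
```

Request:
apply_moves([
  [0,0,0,0,0,0,0],
  [0,0,0,0,0,0,0],
  [0,0,0,0,0,0,0],
  [0,0,0,0,0,0,0],
  [0,0,0,0,0,0,0],
  [0,0,0,0,0,0,0],
  [0,0,0,0,0,0,0],
  [0,0,0,0,0,0,0],
])

```text
time: 20.73
ee_pos: [0.5747, 0.1896, 0.0763]
eef_rot: [0.0, 0.122, 0.993, 0.0]
wrist_force: [0.1, 0.8, -1.0]
grip_width: 0.0089
grasp_force: 61.2
```

```bash
python3 -c "
from h import *
go(.5737,.1914,.0275,75.8)
s=optics.snapshot('scene'); cv2.imwrite('pics/f.png',cv2.resize(s['frame'][180:330,260:460],(800,600),interpolation=cv2.INTER_CUBIC))"
```

```text
t 20.73 pos [0.5747 0.1896 0.0763] line 76.0 tilt [0. 0.] w 0.0089 | tool shift [ 1.4  1.5 48.8] turn z 0.2 q [ 0.23  0.49 -0.79  1.72  0.39  1.1   0.64]
```

View pics/f.png

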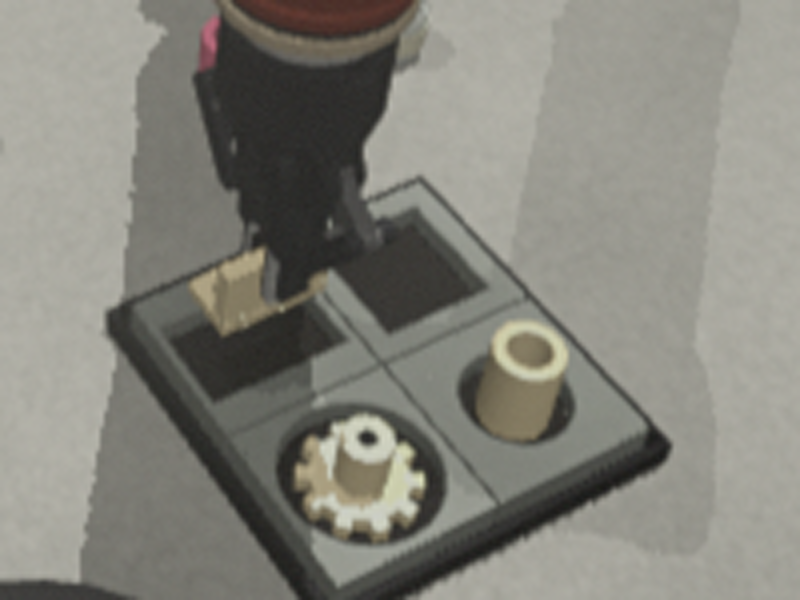

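The bracket is aligned over the oblong pocket. I'll lower and release it.

Request:
apply_moves([
  [1,1,20,0,0,0,0],
  [0,0,18,0,0,0,0],
  [0,0,8,0,0,0,0],
  [0,0,3,0,0,0,0],
  [0,0,0,0,0,0,0],
  [0,0,0,0,0,0,0],
  [0,0,0,0,0,0,0],
  [0,0,0,0,0,0,0],
])

```text
time: 21.45
ee_pos: [0.5741, 0.1909, 0.0273]
eef_rot: [0.0, 0.122, 0.993, 0.0]
wrist_force: [-0.7, 0.9, -0.8]
grip_width: 0.0087
grasp_force: 61.2
```

Request:
apply_moves([
  [0,0,0,0,0,0,20],
  [0,0,0,0,0,0,30],
  [0,0,0,0,0,0,40],
  [0,0,0,0,0,0,40],
  [0,0,-20,0,0,0,40],
  [0,0,-35,0,0,0,40],
  [0,0,-35,0,0,0,40],
  [0,0,0,0,0,0,40],
])

```text
time: 22.12
ee_pos: [0.5769, 0.1928, 0.1238]
eef_rot: [0.004, 0.121, 0.993, 0.002]
wrist_force: [1.4, 1.0, 0.4]
grip_width: 0.0398
grasp_force: 0.0
```

```bash
python3 -c "
from h import *
go(.6097,-.3712,.115,29.5)"
```

```text
t 22.12 pos [0.5769 0.1928 0.1238] line 76.1 tilt [0.008 0.003] w 0.0398 | tool shift [-167.7 -539.6    7.5] turn z 46.6 q [ 0.25  0.44 -0.82  1.67  0.35  1.17  0.67]
```

Request:
apply_moves([
  [-11,-36,0,0,0,0,60],
  [-11,-36,0,0,0,0,60],
  [-11,-36,0,0,0,0,60],
  [-11,-36,0,0,0,0,60],
  [-11,-36,0,0,0,0,60],
  [-11,-36,0,0,0,0,60],
  [-11,-36,0,0,0,0,60],
  [-11,-36,0,0,0,0,60],
])

```text
time: 22.78
ee_pos: [0.5897, -0.1119, 0.1171]
eef_rot: [0.0, 0.122, 0.993, -0.0]
wrist_force: [0.6, 0.2, -0.0]
grip_width: 0.0599
grasp_force: 0.0
```

Request:
apply_moves([
  [-11,-36,0,0,0,0,60],
  [-11,-36,0,0,0,0,60],
  [-11,-36,0,0,0,0,60],
  [-11,-36,0,0,0,0,60],
  [-11,-36,0,0,0,0,60],
  [-11,-36,0,0,0,0,60],
  [-11,-36,0,0,0,0,60],
  [0,0,0,0,0,4,60],
])

```text
time: 23.45
ee_pos: [0.6009, -0.3837, 0.1157]
eef_rot: [-0.0, 0.161, 0.987, -0.002]
wrist_force: [-1.6, -1.1, -0.9]
grip_width: 0.06
grasp_force: 0.0
```

Request:
apply_moves([
  [0,0,0,0,0,6,60],
  [0,0,0,0,0,6,60],
  [0,0,0,0,0,6,60],
  [0,0,0,0,0,6,60],
  [0,0,0,0,0,6,60],
  [0,0,10,0,0,6,60],
  [0,0,20,0,0,6,60],
  [0,0,10,0,0,0,60],
])

```text
time: 24.12
ee_pos: [0.6032, -0.3727, 0.0751]
eef_rot: [-0.001, 0.502, 0.865, -0.0]
wrist_force: [-1.1, 0.8, -0.2]
grip_width: 0.0602
grasp_force: 0.0
```

Request:
apply_moves([
  [0,0,0,0,0,0,60],
  [0,0,0,0,0,0,60],
  [0,0,0,0,0,0,60],
  [0,0,0,0,0,0,60],
  [0,0,0,0,0,0,60],
  [0,0,0,0,0,0,60],
  [0,0,0,0,0,0,60],
  [0,0,0,0,0,0,60],
])

```text
time: 24.78
ee_pos: [0.6038, -0.3732, 0.0773]
eef_rot: [0.0, 0.5, 0.866, -0.0]
wrist_force: [-0.4, 0.3, -0.8]
grip_width: 0.0599
grasp_force: 0.0
```

```bash
python3 -c "
from h import *
go(.6097,-.3712,.0145,29.5)
s=optics.snapshot('scene'); cv2.imwrite('pics/g.png',cv2.resize(s['frame'][90:330,125:445],(800,600),interpolation=cv2.INTER_CUBIC))"
```

```text
t 24.78 pos [ 0.6038 -0.3732  0.0773] line 30.0 tilt [ 0. -0.] w 0.0599 | tool shift [-1.2  6.1 62.8] turn z 0.5 q [ 0.81  0.61 -0.46  1.44  0.28  1.16  0.83]
```

View pics/g.png

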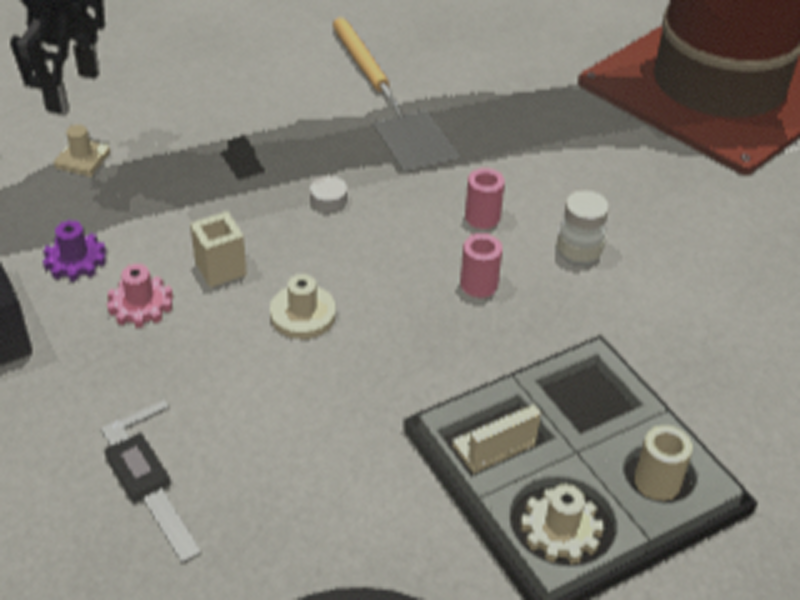

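The gear, tube and bracket are in the tray, with the bracket at crop (500,440). I'll check their heights from depth when the foot is done. Now I'll grasp the foot.

Request:
apply_moves([
  [-1,6,15,0,0,0,60],
  [0,0,25,0,0,0,60],
  [0,0,16,0,0,0,60],
  [0,0,7,0,0,0,60],
  [0,0,0,0,0,0,60],
  [0,0,0,0,0,0,60],
  [0,0,0,0,0,0,10],
  [0,0,0,0,0,0,10],
])

```text
time: 25.5
ee_pos: [0.6102, -0.3714, 0.0154]
eef_rot: [0.001, 0.5, 0.866, 0.0]
wrist_force: [-0.0, -0.9, 0.5]
grip_width: 0.0373
grasp_force: 0.0
```

Request:
apply_moves([
  [0,0,0,0,0,0,10],
  [0,0,0,0,0,0,10],
  [0,0,0,0,0,0,10],
  [0,0,0,0,0,0,10],
  [0,0,0,0,0,0,10],
  [0,0,0,0,0,0,10],
  [0,0,0,0,0,0,10],
  [0,0,0,0,0,0,10],
])

```text
time: 26.17
ee_pos: [0.6102, -0.3714, 0.0154]
eef_rot: [0.001, 0.5, 0.866, -0.0]
wrist_force: [0.1, -0.1, 5.6]
grip_width: 0.0199
grasp_force: 58.8
```

Request:
apply_moves([
  [0,0,-5,0,0,0,10],
  [0,0,-30,0,0,0,10],
  [0,0,-35,0,0,0,10],
  [0,0,-35,0,0,0,10],
  [0,0,0,0,0,0,10],
  [0,0,0,0,0,0,10],
  [0,0,0,0,0,0,10],
  [0,0,0,0,0,0,10],
])

```text
time: 26.83
ee_pos: [0.6085, -0.3706, 0.1175]
eef_rot: [-0.001, 0.5, 0.866, -0.0]
wrist_force: [0.1, -0.1, -0.6]
grip_width: 0.0201
grasp_force: 58.6
```

```bash
python3 -c "
from h import *
go(.4817,.2033,.12,76.3)
s=optics.snapshot('scene'); W=pts(s)
for n,x,y,r in(('gear',.594,.27,.035),('tube',.5043,.2925,.025),('br',.571,.1807,.035),('sq',.4817,.2033,.025)):
    w=W[np.hypot(W[...,0]-x,W[...,1]-y)<r]; hi=w[w[:,2]>np.nanmax(w[:,2])-.006]
    v=np.linalg.eigh(np.cov(hi[:,:2].T))[1][:,1]
    print(n,np.nanmax(w[:,2]).round(4),hi.mean(0).round(4),np.degrees(np.arctan2(v[1],v[0])).round(1), 'slope',np.linalg.lstsq(np.c_[hi[:,:2]-hi[:,:2].mean(0),np.ones(len(hi))],hi[:,2],rcond=None)[0].round(3), 'mid', np.percentile(w[:,2],[5,25,50,75]).round(4))
cv2.imwrite('pics/i.png',cv2.resize(s['frame'][50:200,125:325],(800,600),interpolation=cv2.INTER_CUBIC))"
```

```text
t 26.83 pos [ 0.6085 -0.3706  0.1175] line 30.0 tilt [-0.002  0.001] w 0.0201 | tool shift [560.3 177.5  -1.6] turn z -46.3 q [ 0.81  0.58 -0.47  1.4   0.27  1.23  0.84]
gear 0.0535 [0.5932 0.2686 0.0501] -152.2 slope [0.027 0.021 0.05 ] mid [0.0096 0.0138 0.02   0.0274]
tube 0.0628 [0.5034 0.2919 0.0599] -162.5 slope [0.006 0.004 0.06 ] mid [0.0102 0.0234 0.0435 0.0574]
br 0.0556 [0.5758 0.1911 0.052 ] 166.5 slope [0.001 0.007 0.052] mid [0.01   0.0168 0.0243 0.0423]
sq 0.0144 [0.4817 0.2031 0.0109] -160.2 slope [0.002 0.002 0.011] mid [0.0089 0.0101 0.0108 0.0117]
```

View pics/i.png

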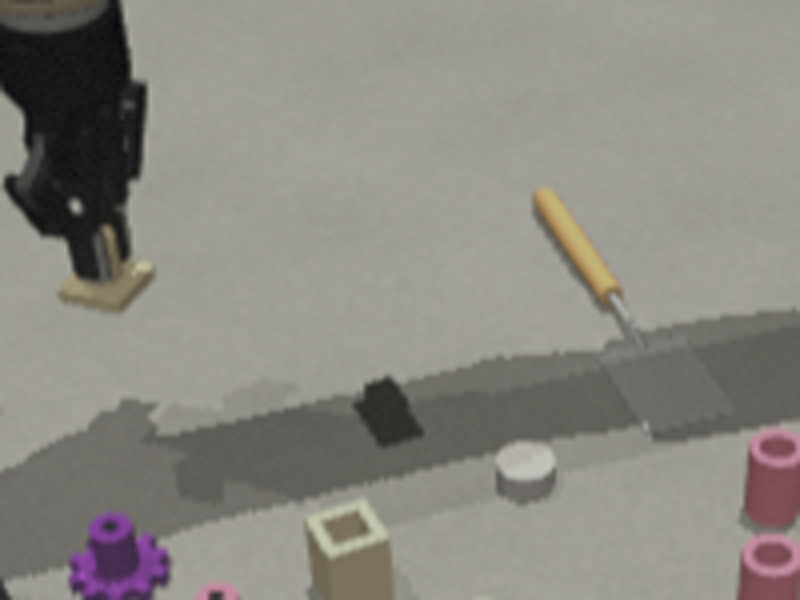

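Depth agrees with the expected heights: gear top 50 mm, tube 60 mm, bracket 52 mm, all level. The foot is held upright at crop (107,280). I'll carry it to the square pocket.

Request:
apply_moves([
  [37,12,0,0,0,0,10],
  [37,12,0,0,0,0,10],
  [37,12,0,0,0,0,10],
  [37,12,0,0,0,0,10],
  [37,12,0,0,0,0,10],
  [37,12,0,0,0,0,10],
  [37,12,0,0,0,0,10],
  [37,12,0,0,0,0,10],
])

```text
time: 27.55
ee_pos: [0.543, -0.065, 0.118]
eef_rot: [-0.001, 0.5, 0.866, -0.0]
wrist_force: [0.9, 0.0, -0.2]
grip_width: 0.0202
grasp_force: 58.7
```

Request:
apply_moves([
  [37,12,0,0,0,0,10],
  [37,12,0,0,0,0,10],
  [37,12,0,0,0,0,10],
  [37,12,0,0,0,0,10],
  [37,12,0,0,0,0,10],
  [37,12,0,0,0,0,10],
  [38,10,0,0,0,0,10],
  [4,0,0,0,0,-4,10],
])

```text
time: 28.22
ee_pos: [0.4797, 0.2109, 0.1189]
eef_rot: [-0.001, 0.466, 0.885, 0.001]
wrist_force: [-1.8, 0.6, 0.4]
grip_width: 0.02
grasp_force: 58.7
```

Request:
apply_moves([
  [0,0,0,0,0,-6,10],
  [0,0,0,0,0,-6,10],
  [0,0,0,0,0,-6,10],
  [0,0,0,0,0,-6,10],
  [0,0,0,0,0,-6,10],
  [0,0,10,0,0,-6,10],
  [0,0,20,0,0,-6,10],
  [0,0,10,0,0,0,10],
])

```text
time: 28.88
ee_pos: [0.4821, 0.2022, 0.0767]
eef_rot: [-0.001, 0.119, 0.993, -0.0]
wrist_force: [0.4, -0.5, 0.4]
grip_width: 0.0199
grasp_force: 58.6
```

Request:
apply_moves([
  [0,0,0,0,0,0,10],
  [0,0,0,0,0,0,10],
  [0,0,0,0,0,0,10],
  [0,0,0,0,0,0,10],
  [0,0,0,0,0,0,10],
  [0,0,0,0,0,0,10],
  [0,0,0,0,0,0,10],
  [0,0,0,0,0,0,10],
])

```text
time: 29.55
ee_pos: [0.4833, 0.203, 0.0793]
eef_rot: [0.0, 0.122, 0.993, 0.0]
wrist_force: [-0.4, -0.3, -0.5]
grip_width: 0.02
grasp_force: 58.6
```

```bash
python3 -c "
from h import *
go(.4817,.2033,.0258,76.3)
s=optics.snapshot('scene'); cv2.imwrite('pics/j.png',cv2.resize(s['frame'][180:330,260:460],(800,600),interpolation=cv2.INTER_CUBIC))"
```

```text
t 29.55 pos [0.4833 0.203  0.0793] line 76.0 tilt [0. 0.] w 0.02 | tool shift [ 1.7 -0.1 53.5] turn z -0.3 q [ 0.29  0.35 -0.89  1.91  0.31  1.03  0.59]
```

View pics/j.png

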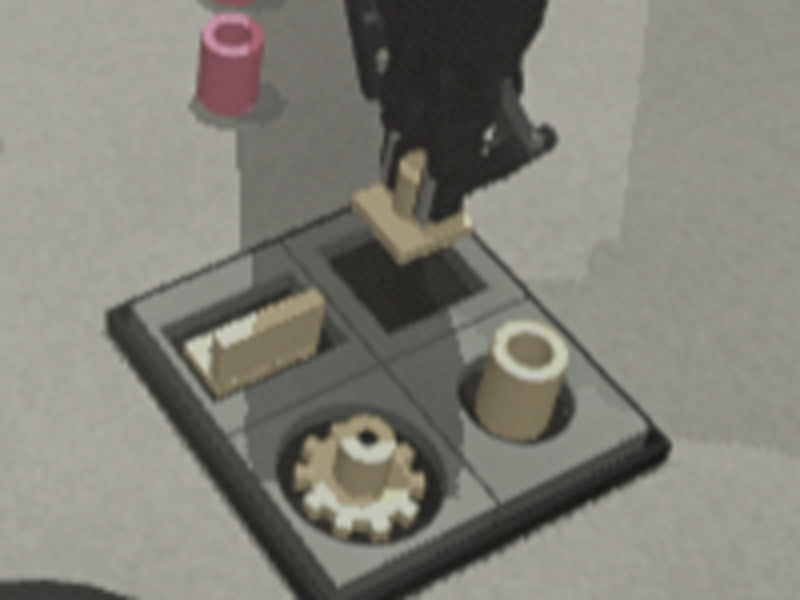

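The foot is square over its pocket. I'll lower and release it, then look again.

Request:
apply_moves([
  [2,0,20,0,0,0,10],
  [0,0,20,0,0,0,10],
  [0,0,9,0,0,0,10],
  [0,0,4,0,0,0,10],
  [0,0,0,0,0,0,10],
  [0,0,0,0,0,0,10],
  [0,0,0,0,0,0,10],
  [0,0,0,0,0,0,10],
])

```text
time: 30.27
ee_pos: [0.4816, 0.2036, 0.0265]
eef_rot: [0.0, 0.122, 0.993, 0.0]
wrist_force: [0.7, -0.2, -0.3]
grip_width: 0.02
grasp_force: 58.8
```

Request:
apply_moves([
  [0,0,0,0,0,0,30],
  [0,0,0,0,0,0,45],
  [0,0,0,0,0,0,55],
  [0,0,0,0,0,0,55],
  [0,0,-20,0,0,0,55],
  [0,0,-35,0,0,0,55],
  [0,0,-35,0,0,0,55],
  [0,0,-35,0,0,0,55],
])

```text
time: 30.93
ee_pos: [0.4807, 0.2036, 0.1523]
eef_rot: [-0.001, 0.121, 0.993, 0.0]
wrist_force: [2.3, -0.6, 0.7]
grip_width: 0.0551
grasp_force: 0.0
```

Request:
apply_moves([
  [0,-35,0,0,0,0,55],
  [0,-35,0,0,0,0,55],
  [0,-35,0,0,0,0,55],
  [0,-35,0,0,0,0,55],
  [0,-35,0,0,0,0,55],
  [0,-35,0,0,0,0,55],
  [0,0,0,0,0,0,55],
  [0,0,0,0,0,0,55],
])

```text
time: 31.6
ee_pos: [0.4302, -0.0023, 0.1511]
eef_rot: [0.0, 0.124, 0.992, -0.0]
wrist_force: [-0.9, 0.7, 0.2]
grip_width: 0.0553
grasp_force: 0.0
```

```bash
python3 -c "
from h import *
go(.4817,.2033,.2,76.3)
s=optics.snapshot('scene'); W=pts(s)
for n,x,y,r in(('gear',.594,.27,.035),('tube',.5043,.2925,.025),('br',.571,.1807,.035),('sq',.4817,.2033,.03)):
    w=W[np.hypot(W[...,0]-x,W[...,1]-y)<r]; hi=w[w[:,2]>np.nanmax(w[:,2])-.006]
    print(n,np.nanmax(w[:,2]).round(4),hi.mean(0).round(4),'slope',np.linalg.lstsq(np.c_[hi[:,:2]-hi[:,:2].mean(0),np.ones(len(hi))],hi[:,2],rcond=None)[0].round(3))
cv2.imwrite('pics/k.png',cv2.resize(s['frame'][180:330,260:460],(800,600),interpolation=cv2.INTER_CUBIC))"
```

```text
t 31.6 pos [ 0.4302 -0.0023  0.1511] line 75.8 tilt [ 0.    -0.001] w 0.0553 | tool shift [  0.5 211.9 -49. ] turn z -0.5 q [ 0.73 -0.02 -0.81  2.04 -0.02  1.12  1.26]
gear 0.0527 [0.5935 0.2689 0.05  ] slope [-0.027  0.03   0.05 ]
tube 0.0626 [0.5038 0.2917 0.0597] slope [-0.004  0.007  0.06 ]
br 0.0543 [0.5755 0.1914 0.0516] slope [-0.025 -0.077  0.052]
sq 0.0528 [0.4839 0.2041 0.0497] slope [-0.008 -0.027  0.05 ]
```

View pics/k.png

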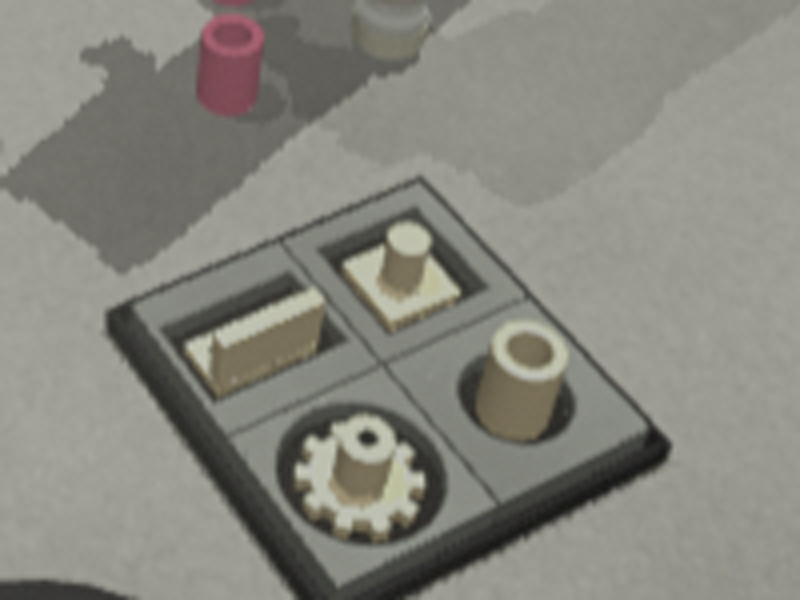

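All four parts sit flat and square in their own pockets (foot at (400,275), bracket (262,345), gear (362,480), tube (525,385)), and the gripper is open and clear of them.

```bash
python3 -c "
from h import *
print(arm.hand_in())"
```

```text
the job is handed in; nothing more can be done
None
```

The gear, round tube, bracket and machine foot each stand upright and flat in their own pockets. I never picked up the smooth wheel, square tube or coloured look-alikes, everything is released, and the job was handed in at about 32 s.

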